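Click the spring-button foot into the upturned cooling stand

TASK

The cooling stand lies upside down on the bench and one of its four legs has lost its foot. Pinch the loose foot's two spring buttons flush, feed the foot into the open leg so that the leg's tube slides over the buttons, then press it gently, without forcing it, fully home so that both buttons pop out through the leg's holes. Let go of it and leave the bowl, the ring cutter and the dough scraper where they are.

Things in the scene. Friction and masses are not known exactly. Their poses are not given: they have to be found in the camera images.
- foot_mid (a point): Point on the loose foot's axis, half-way up, 50 mm above its lower end; it stands upright on the bench. Square aluminium stem 26 x 26 x 64 mm (lowest 4 mm stepped to 23 x 23 mm), a 4 mm thick ledge plate on it, and above that a black rubber levelling pad on a stud. About 0.15 kg. Axes: z up, x through both spring buttons, y along the wide way of plate and pad (26 x 36 mm).
- foot_pinch (a point): Point on the foot's axis 42 mm above its lower end: the level for the very ends of the fingers when they pinch both buttons along x. The buttons' lower 14 mm then stay bare below the fingers for the leg's rim to take over; once these are in, the finger ends meet the rim. Let go then and press the foot on from above.
- foot_stop (a point): Centre of the underside of the ledge plate, 64 mm above the foot's lower end. It overhangs the stem by 5 mm at +y and -y (not at x); these ledges rest on the leg's rim when the foot is home. The pad above is 10 mm thick, 26 x 36 mm, screwed to an unmeasured height: its flat top, where to press, is 15 to 39 mm above this point; it is stiff and keeps its height.
- button_a (a joint): Steel spring button on the stem's +x face: oblong, 10 mm wide, from 28 to 50 mm above the foot's lower end, 6 mm proud, lower half tapering in by 1 mm, ends square (if out, it catches on the leg's rim). It moves straight in wherever pressed, 3 N at first, 6 N when flush. Value: 0 fully out, 0.006 m flush, 0.007 at most; inside the tube, off the hole, 0.003 to 0.006.
- button_b (a joint): The same button on the foot's -x face; 38 mm over both buttons. Same values. With the buttons in, the foot slides on down the tube with less than 15 N, then stops hard on the rim; more than 30 N would dent the tube, so feel for the stop.
- leg_mouth (a point): Centre of the open mouth (top rim) of the empty leg, z up. Fixed upright square aluminium tube, 33 mm outside, 28 mm inside, 90 mm tall, hollow all the way. The other three legs are alike but have their feet in; they stand 120 and 180 mm apart. x passes through the two holes. The foot fits either way round along x, not a quarter turn off. Home: foot_mid is 14 mm below this point.
- leg_holes (a point): Point on the empty leg's axis, 25 mm below its rim, between its two holes, one in the +x wall and one in the -x wall (wall 2.5 mm): each 13 mm wide, from 12.5 to 37.5 mm below the rim. The buttons pop out here when the foot is home.

How it is judged:
By the outcome, as a careful person would: the job done as asked, in the order asked, and still so for the second after the job is handed in, with the robot touching nothing.
It also fails if it takes over 54 s, if anything falls off the work surface, if the arm or the gripper's body presses on something with over 40 N, if the wrist force passes 120 N, or if a joint passes its speed limit or range.

ROBOT

A 6-joint arm with a two-finger parallel gripper is mounted at the origin on the work surface. World frame = base frame: x ahead of the robot, y to its left, z up, the work surface at z = 0. Lengths are in m, angles in rad, forces in N, time in s.
With the tool pointing down it reaches from about 0.325 to 0.9 m from the base axis. Payload 6.1 kg.
Tool frame: the origin (TCP) lies on the mounting face of the last link; the fingertips stand 182 mm ahead of it and the grasp point (between the pads) lies 164 mm ahead of it; z points along the fingers, y is the direction in which the jaws open and shut (so a half turn about z gives the same grasp; the last joint's range is limited). The gripper opens to 87 mm and grips with 3 to 60 N. Pads are 19 mm wide; open, the fingers measure 117 mm over their backs; the gripper's body (75 mm by 190 mm) begins 51 mm behind the grasp point.
Start: joints at [-1.229, 0.22, 1.526, -0, 1.395, -0.126], TCP at [0.282, -0.558, 0.405] pointing down, gripper open.
Joint ranges: [-2.98, 2.98], [-0.91, 2.08], [0.09, 2.57], [-1.24, 4.39], [0.2, 2.65], [-2.68, 2.68]. Speed limits (rad/s): [2.57, 2.57, 3.01, 3.14, 3.14, 3.14].

INTERFACE

Orientations are given as a unit quaternion [w, x, y, z].
In Python, from plant import robot gives the robot as it stands.
- The arm moves only by the shell command python3 -m handwheel 'ROWS'. ROWS is text: rows parted by semicolons, each of 5 numbers parted by spaces: the shift along the tool's x, y, z in units of 0.1 m (1.0 is 0.1 m), then the turn about the tool's z in units of pi rad (1.0 is pi rad), then the closure, from 0 (fully open) to 1 (shut). In form: dx dy dz turn jaw; .... A call has exactly 10 rows; each row is the pose to reach, as a shift and turn from the pose measured when the call began, along the tool's axes at that moment, turning the shorter way round; what a row does not reach only later rows make up. A row lasts 1/8 s, in which the tool goes at most 62.5 mm and 10.7 degrees, less where a joint would pass 70% of its speed; a pose out of reach is approached as far as the arm can. A call with a number of a shift or a turn outside -1 to 1 is refused whole. A call with a gripper value outside its range is refused whole. The fingers move at their own pace and stop on an object; the grip force is fixed at half the most. Time passes only in rows, so rows that repeat a pose let the fingers close, or fill a call up. It gives the time, the measured TCP pose, the force and the opening at its end, in the units of the state.
- robot.read_state(): the state, without advancing time (a new reading comes with each control period).
- robot.grab_frame(name): name is "scene" or "top" or "wrist"; returns the picture (384x512x3 uint8, red, green, blue); there is no depth.
- robot.camera_params(name): a dict with "mtx" (3x3 intrinsics, pixels), "eye" and "rotation" of the camera in the world; the wrist camera has in their place "T_tool_cam" (4x4, takes a point from camera to tool coordinates, whose origin is the TCP and whose axes are the flange's). Camera axes: x right, y down, z forward; pixel columns grow to the right and rows downward; lengths in m; the calibration is good to about 2 mm. The wrist camera is an equidistant fisheye: a pixel r from the principal point sees the ray r / f radians off the axis. A picture is of the moment at which its call begins: read the wrist's pose just before it. camera_params takes no time and is no camera call.
- robot.sign_off(): hands the job in, once; it reports no verdict.
The state is a dict: "time_s": time; "joints": joint angles; "joint_vel": joint speeds; "joint_efforts": joint torques, N m; "tcp_pos": TCP position; "ee_rot": TCP orientation; "force": force on the tool from outside, world axes, zero at the start; "wrist_torque": the same for the moment, N m; "finger_gap": finger opening in m.
Only numpy, scipy, OpenCV 4.12 (cv2) and the standard library are available. Lean on these libraries where they do the work, as an engineer would, in place of code of your own. Each camera call takes 0.05 s, during which the arm holds its last target.

## Working session

There is one attempt and no reset: what is moved stays moved. The work goes in short steps, Python scripts to look and compute and a shell command to move; the robot and the scene stay as the last step left them, time stands still between calls to the robot, and variables do not carry over. Pictures are saved under pics/ and viewed, and the job is handed in when it is done.

```bash
ls; mkdir -p pics; python3 - <<'E'
from plant import robot
import cv2
s=robot.read_state();print(s)
for n in ["scene","top","wrist"]:
    print(n,robot.camera_params(n))
    im=robot.grab_frame(n);cv2.imwrite(f"pics/{n}0.png",im[:,:,::-1])
E
```

```text
pics
{'time_s': 0.0, 'joints': array([-1.22911914e+00,  2.21226678e-01,  1.52758242e+00, -5.39975858e-05,
        1.39467650e+00, -1.26093401e-01]), 'joint_vel': array([-0.00046969, -0.00109167, -0.00153638, -0.0007127 ,  0.00109153,
       -0.0011001 ]), 'joint_efforts': array([ 9.61915175e-04, -4.94599843e+01, -3.87378395e+01,  6.98495773e-02,
        5.68537298e-02, -1.44295391e-04]), 'tcp_pos': array([ 0.28171624, -0.55761816,  0.40365176]), 'ee_rot': array([-9.38119905e-04,  9.72771751e-01,  2.31763294e-01, -1.28247003e-04]), 'force': array([ 0.25178845, -0.57212552,  0.58159836]), 'wrist_torque': array([-0.03492639,  0.00438761, -0.01005719]), 'finger_gap': 0.08674010881603458}
scene {'mtx': array([[361.58500744,   0.        , 255.80401491],
       [  0.        , 361.58500744, 200.42613967],
       [  0.        ,   0.        ,   1.        ]]), 'eye': array([1.12090236, 0.09108147, 0.58405083]), 'rotation': array([-0.27462886,  0.59854137,  0.68106267, -0.32012631])}
top {'mtx': array([[472.14824149,   0.        , 253.18280351],
       [  0.        , 472.14824149, 196.05630165],
       [  0.        ,   0.        ,   1.        ]]), 'eye': array([ 0.43550782, -0.01659487,  0.99671615]), 'rotation': array([ 0.03847678, -0.69573071,  0.71648932, -0.03348686])}
wrist {'mtx': array([[297.31863964,   0.        , 262.07290776],
       [  0.        , 297.31863964, 193.24349246],
       [  0.        ,   0.        ,   1.        ]]), 'T_tool_cam': array([[-8.66351910e-04, -9.63120559e-01, -2.69068834e-01,
         7.28723906e-02],
       [ 9.99999583e-01, -7.56565723e-04, -5.11718672e-04,
         6.00132445e-05],
       [ 2.89278516e-04, -2.69069166e-01,  9.63120813e-01,
         2.00010588e-02],
       [ 0.00000000e+00,  0.00000000e+00,  0.00000000e+00,
         1.00000000e+00]])}
```

View pics/scene0.png

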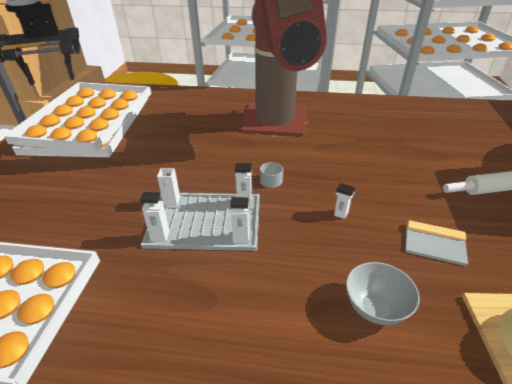

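View pics/top0.png

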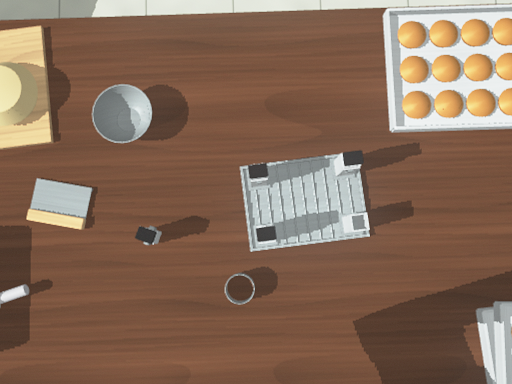

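View pics/wrist0.png

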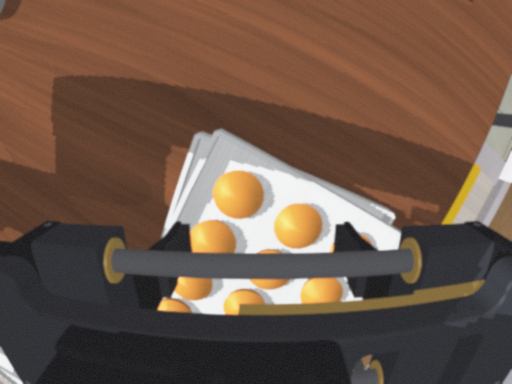

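The scene picture shows the foot at about (344,201) and the open leg at (169,187). In the top picture they are at (148,236) and (357,223). I'll crop in for detail.

```bash
cat > h.py <<'E'
import numpy as np, cv2
from plant import robot
from scipy.spatial.transform import Rotation as R
def Rq(q): return R.from_quat([q[1],q[2],q[3],q[0]]).as_matrix()
def cam(n):
    p=robot.camera_params(n); return p['mtx'],p['eye'],Rq(p['rotation'])
def ray(n,u,v):
    K,e,r=cam(n); d=r@np.linalg.solve(K,[u,v,1.]); return e,d/np.linalg.norm(d)
def atz(n,u,v,z):
    e,d=ray(n,u,v); return e+d*(z-e[2])/d[2]
def proj(n,P):
    K,e,r=cam(n); c=r.T@(np.asarray(P,float)-e); p=K@c; return p[:2]/p[2]
def tri(obs):
    A=np.zeros((3,3));b=np.zeros(3)
    L=[]
    for o in obs:
        e,d=ray(*o) if len(o)==3 else o; M=np.eye(3)-np.outer(d,d);A+=M;b+=M@e;L.append((e,d))
    x=np.linalg.solve(A,b); return x,[np.linalg.norm((np.eye(3)-np.outer(d,d))@(x-e)) for e,d in L]
def wray(u,v,pos,q):
    p=robot.camera_params('wrist');K=p['mtx'];T=p['T_tool_cam']
    m=np.array([u-K[0,2],v-K[1,2]]);r=np.hypot(*m);th=r/K[0,0]
    d=np.array([*(m/max(r,1e-9)*np.sin(th)),np.cos(th)])
    Rt=Rq(q); return Rt@T[:3,3]+pos, Rt@T[:3,:3]@d
def wproj(P,pos,q):
    p=robot.camera_params('wrist');K=p['mtx'];T=p['T_tool_cam'];Rt=Rq(q)
    c=T[:3,:3].T@(Rt.T@(np.asarray(P)-pos)-T[:3,3]);rr=np.hypot(c[0],c[1]);th=np.arctan2(rr,c[2])
    return K[:2,2]+K[0,0]*th*c[:2]/max(rr,1e-9)
E
python3 - <<'E'
import cv2,numpy as np
from h import *
print(cam('top')[2])
def c(n,x,y,w,h,k):
    im=cv2.imread(f'pics/{n}0.png')[y:y+h,x:x+w];return cv2.resize(im,None,fx=k,fy=k,interpolation=cv2.INTER_CUBIC)
a=c('top',118,210,60,45,6);b=c('top',320,190,60,45,6)
d=c('scene',314,175,60,45,6);e=c('scene',140,160,60,45,6)
cv2.imwrite('pics/crop0.png',np.vstack([np.hstack([a,b]),np.hstack([d,e])]))
E
```

```text
[[-0.02895664 -0.99439031  0.10173208]
 [-0.99954418  0.02967482  0.005553  ]
 [-0.00854073 -0.10152491 -0.99479633]]
```

View pics/crop0.png

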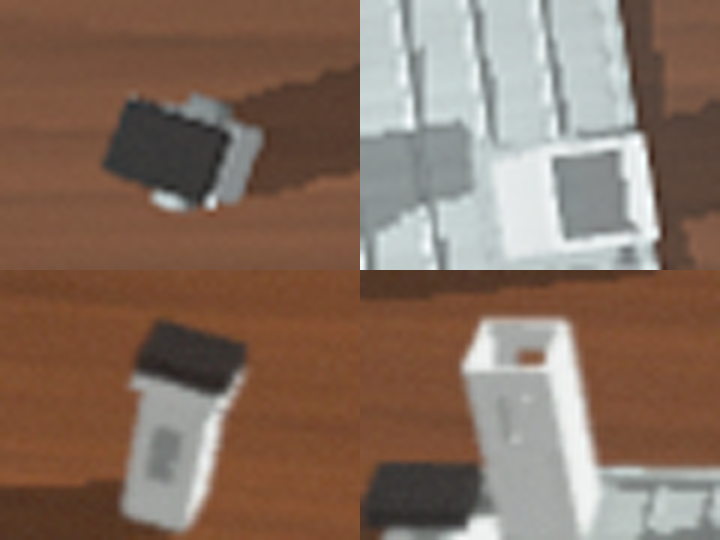

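```bash
python3 - <<'E'
from h import *
# rim: outer corners in scene
t=lambda x,y:((x-360)/6+320,y/6+190); s=lambda x,y:((x-360)/6+140,(y-270)/6+160)
ft=lambda x,y:(x/6+118,y/6+210); fs=lambda x,y:(x/6+314,(y-270)/6+175)
print('rim',tri([('top',*t(597,194)),('scene',*s(516,345))]))
sc=[(482,320),(570,320),(550,372),(463,368)]
for p in sc:print(atz('scene',*s(*p),0.1))
tc=[(553,153),(628,150),(637,235),(563,240)]
for p in tc:print(atz('top',*t(*p),0.1))
# foot pad
tp=[(130,98),(228,130),(208,200),(103,168)]
sp=[(155,320),(246,347),(230,393),(136,366)]  # scene pad top? 
print('padtop',tri([('top',*ft(167,149)),('scene',*fs(191,345))]))
for p in tp:print(atz('top',*ft(*p),0.09))
# foot bottom corners in scene z=0
for p in [(122,515),(187,531),(207,495)]:print('bot',atz('scene',*fs(*p),0.0))
E
```

```text
rim (array([ 0.47113648, -0.21179262,  0.09458764]), [np.float64(0.0008989174099389531), np.float64(0.0008989174099390129)])
[ 0.46384171 -0.22601601  0.1       ]
[ 0.45973044 -0.19192535  0.1       ]
[ 0.49361173 -0.1891364   0.1       ]
[ 0.49511803 -0.22266462  0.1       ]
[ 0.48453052 -0.19828709  0.1       ]
[ 0.48478133 -0.2220022   0.1       ]
[ 0.45789908 -0.22341444  0.1       ]
[ 0.45700802 -0.20005492  0.1       ]
padtop (array([0.45988976, 0.20049478, 0.08037026]), [np.float64(0.0017286782282663036), np.float64(0.0017286782282663362)])
[0.47627483 0.20823108 0.09      ]
[0.4651308  0.17688024 0.09      ]
[0.44303406 0.18344918 0.09      ]
[0.45418419 0.21697342 0.09      ]
bot [0.46793787 0.18685012 0.        ]
bot [0.47421063 0.21184715 0.        ]
bot [0.45179632 0.22092005 0.        ]
```

```bash
python3 -m handwheel '0.1 -0.12 0 0 0;0.2 -0.24 0 0 0;0.3 -0.36 0 0 0;0.4 -0.48 0 0 0;0.5 -0.6 0 0 0;0.6 -0.72 0 0 0;0.7 -0.84 0 0 0;0.8 -0.95 0 0 0;0.83 -1 0 0 0;0.83 -1 0 0 0'
```

```text
time_s: 1.4
tcp_pos: [0.3108, -0.4307, 0.4042]
ee_rot: [-0.001, 0.973, 0.232, -0.0]
force: [-0.3, 0.1, -0.6]
finger_gap: 0.087
```

```bash
python3 -m handwheel '0.1 -0.12 0 0 0;0.2 -0.24 0 0 0;0.3 -0.36 0 0 0;0.4 -0.48 0 0 0;0.5 -0.6 0 0 0;0.6 -0.72 0 0 0;0.7 -0.84 0 0 0;0.8 -0.95 0 0 0;0.9 -1 0 0 0;1 -1 0 0 0'; python3 -m handwheel '0.1 -0.12 0 0 0;0.2 -0.24 0 0 0;0.3 -0.36 0 0 0;0.4 -0.48 0 0 0;0.5 -0.6 0 0 0;0.6 -0.72 0 0 0;0.7 -0.84 0 0 0;0.8 -0.95 0 0 0;0.9 -1 0 0 0;1 -1 0 0 0'
python3 - <<'E'
from h import *
s=robot.read_state();im=robot.grab_frame('wrist');cv2.imwrite('pics/w1.png',im[:,:,::-1])
print(s['tcp_pos'],s['ee_rot'],wproj([.471,-.212,.0945],s['tcp_pos'],s['ee_rot']))
import json;json.dump([s['tcp_pos'].tolist(),s['ee_rot'].tolist()],open('w1.json','w'))
E
```

```text
time_s: 2.65
tcp_pos: [0.3555, -0.2958, 0.4044]
ee_rot: [-0.0, 0.973, 0.232, -0.0]
force: [0.5, 0.2, 0.5]
finger_gap: 0.0869
time_s: 3.9
tcp_pos: [0.4001, -0.1609, 0.4046]
ee_rot: [-0.0, 0.973, 0.232, 0.0]
force: [0.1, -0.1, -0.4]
finger_gap: 0.0872
[ 0.40010435 -0.16090833  0.404591  ] [-1.73786211e-04  9.72653181e-01  2.32262235e-01  1.19258430e-04] [339.7962084  146.74675953]
```

View pics/w1.png

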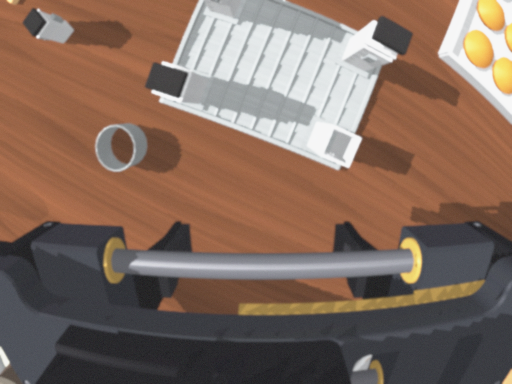

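```bash
python3 - <<'E'
from h import *
im=cv2.imread('pics/w1.png')
a=cv2.resize(im[110:180,290:390],None,fx=6,fy=6,interpolation=cv2.INTER_CUBIC)
cv2.imwrite('pics/w1c.png',a)
E
```

```text
(no output)
```

View pics/w1c.png

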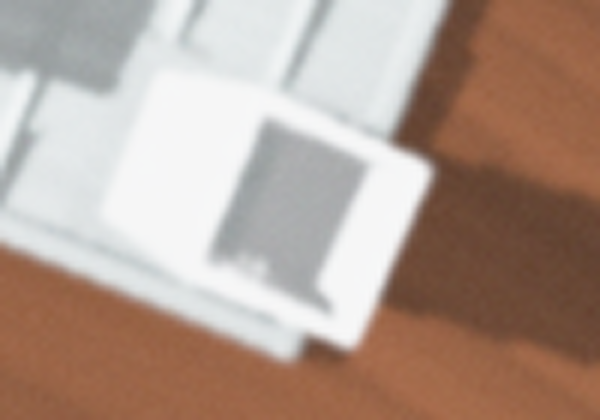

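```bash
python3 -m handwheel '0.1 -0.12 0 0 0;0.2 -0.24 0 0 0;0.3 -0.36 0 0 0;0.4 -0.48 0 0 0;0.5 -0.6 0 0 0;0.6 -0.72 0 0 0;0.7 -0.84 0 0 0;0.8 -0.95 0 0 0;0.8 -1 0 0 0;0.8 -1 0 0 0'; python3 -m handwheel '0 -0.12 0 -0.03 0;0 -0.24 0 -0.06 0;0.1 -0.36 0 -0.09 0;0.2 -0.48 0 -0.12 0;0.2 -0.6 0.1 -0.15 0;0.2 -0.72 0.2 -0.18 0;0.2 -0.84 0.3 -0.21 0;0.2 -0.95 0.4 -0.24 0;0.2 -1 0.4 -0.25 0;0.2 -1 0.4 -0.25 0'
python3 - <<'E'
from h import *
s=robot.read_state();im=robot.grab_frame('wrist');cv2.imwrite('pics/w2.png',im[:,:,::-1])
print(s['tcp_pos'],s['ee_rot'],wproj([.46,.2015,.08],s['tcp_pos'],s['ee_rot']))
import json;json.dump([s['tcp_pos'].tolist(),s['ee_rot'].tolist()],open('w2.json','w'))
E
```

```text
time_s: 5.2
tcp_pos: [0.4268, -0.0352, 0.4046]
ee_rot: [-0.0, 0.973, 0.233, 0.0]
force: [0.3, -0.1, -0.6]
finger_gap: 0.0872
time_s: 6.45
tcp_pos: [0.3996, 0.0629, 0.3652]
ee_rot: [0.0, 0.81, 0.587, 0.001]
force: [0.5, 0.7, 0.1]
finger_gap: 0.0867
[0.39958071 0.06292863 0.36515588] [2.62689046e-04 8.09814623e-01 5.86685463e-01 6.12633121e-04] [278.34533783  28.18631269]
```

View pics/w2.png

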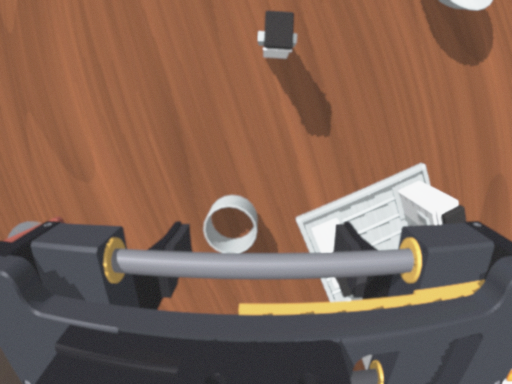

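```bash
python3 - <<'E'
from h import *
import json
im=cv2.imread('pics/w2.png')
a=cv2.resize(im[0:70,240:320],None,fx=8,fy=8,interpolation=cv2.INTER_CUBIC)
cv2.imwrite('pics/w2c.png',a)
p,q=json.load(open('w1.json'))
f=lambda x,y:wray(290+x/6,110+y/6,np.array(p),q)
print(tri([('top',359.5,222.3),('scene',166,172.5),f(309.5,220)]))
for c in [(433,165),(352,350),(268,122),(213,255)]:
    e,d=f(*c);print(e+d*(.095-e[2])/d[2])
E
```

```text
(array([ 0.47151216, -0.2120795 ,  0.094955  ]), [np.float64(0.0005151653903265449), np.float64(0.0013511521359256637), np.float64(0.0008997586983206114)])
[ 0.49058062 -0.22755089  0.095     ]
[ 0.45623285 -0.23061176  0.095     ]
[ 0.48282344 -0.19865516  0.095     ]
[ 0.45892804 -0.20109201  0.095     ]
```

View pics/w2c.png

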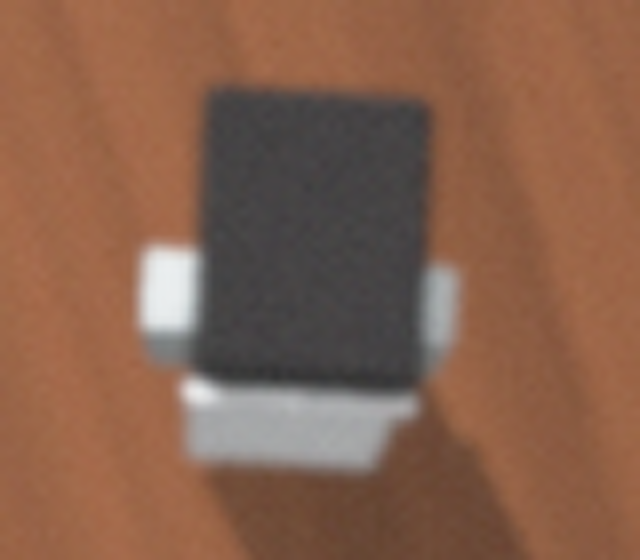

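```bash
python3 - <<'E'
from h import *
import json
p,q=json.load(open('w2.json'));p=np.array(p)
w=lambda x,y:wray(240+x/8,y/8,p,q)
t=lambda x,y:('top',x/6+118,y/6+210)
def at(x,y,z):
    e,d=w(x,y);return e+d*(z-e[2])/d[2]
A,_=tri([t(130,98),w(430,98)]);B,_=tri([t(103,168),w(208,88)])
C,_=tri([t(228,130),w(418,372)]);D,_=tri([t(208,200),w(197,360)])
print(A,B,C,D,_,(A+B+C+D)/4)
z=np.mean([A[2],B[2],C[2],D[2]])
cs=[at(430,98,z),at(208,88,z),at(418,372,z),at(197,360,z)]
print(z,np.array(cs),np.mean(cs,0))
l=at(142,245,.05);r=at(460,262,.05);print('buttons',l,r,(l+r)/2,np.hypot(*(r-l)[:2]),np.degrees(np.arctan2(*(r-l)[1::-1])))
l=at(186,462,.0);r=at(378,468,.0);print('bottom near',l,r,(l+r)/2,np.hypot(*(r-l)[:2]),np.degrees(np.arctan2(*(r-l)[1::-1])))
E
```

```text
[0.4760497  0.20859555 0.09100057] [0.45399494 0.21754162 0.088993  ] [0.46566144 0.17987093 0.08174223] [0.44323072 0.18767261 0.08053942] [np.float64(0.0020891649310243064), np.float64(0.0020891649310243107)] [0.4597342  0.19842018 0.0855688 ]
0.08556880319575144 [[0.47704573 0.21085466 0.0855688 ]
 [0.45421841 0.21899652 0.0855688 ]
 [0.4653173  0.1803863  0.0855688 ]
 [0.44297357 0.18871793 0.0855688 ]] [0.45988875 0.19973885 0.0855688 ]
buttons [0.44421689 0.21298488 0.05      ] [0.48093025 0.19932578 0.05      ] [0.46257357 0.20615533 0.05      ] 0.03917195045084939 -20.407568244704024
bottom near [0.44359284 0.193058   0.        ] [0.46949626 0.18398665 0.        ] [0.45654455 0.18852232 0.        ] 0.027445887182457874 -19.300206916269655
```

```bash
cat >> h.py <<'E'
def go(P,yawy):
    "tool shift in row units to TCP P with tool y yaw (deg)"
    s=robot.read_state();Rt=Rq(s['ee_rot']);d=Rt.T@(np.array(P)-s['tcp_pos'])
    cur=np.degrees(np.arctan2(Rt[1,1],Rt[0,1]));t=-((yawy-cur+90)%180-90)
    print('shift',np.round(d*10,4),'turn',round(t/180,4),'cur yaw',round(cur,2),'tilt',Rt[:,2].round(4),'F',s['force'].round(1),'gap',round(s['finger_gap'],4),'t',s['time_s'])
E
python3 -c "
from h import *
go([.4603,.2,.224],-20)"
```

```text
shift [1.4912 0.145  1.4146] turn 0.0101 cur yaw -18.18 tilt [ 1.8e-03  2.0e-04 -1.0e+00] F [-0.7 -0.6 -0.1] gap 0.087 t 6.5
```

```bash
python3 -m handwheel '0.2 0.03 0 0.01 0;0.4 0.06 0.05 0.01 0;0.6 0.09 0.1 0.01 0;0.8 0.12 0.15 0.01 0;0.95 0.145 0.2 0.01 0;1 0.145 0.25 0.01 0;1 0.145 0.3 0.01 0;1 0.145 0.35 0.01 0;1 0.145 0.35 0.01 0;1 0.145 0.35 0.01 0'
python3 - <<'E'
from h import *
s=robot.read_state();im=robot.grab_frame('wrist');cv2.imwrite('pics/w3.png',im[:,:,::-1])
go([.4603,.2,.224],-20)
print(wproj([.4603,.2,.086],s['tcp_pos'],s['ee_rot']),s['tcp_pos'],s['ee_rot'])
E
```

```text
time_s: 7.75
tcp_pos: [0.4448, 0.153, 0.3305]
ee_rot: [0.0, 0.819, 0.574, 0.001]
force: [-0.8, -0.1, 1.5]
finger_gap: 0.0868
shift [ 0.4924 -0.0174  1.0672] turn 0.0 cur yaw -20.0 tilt [ 2.2e-03  3.0e-04 -1.0e+00] F [ 0.1 -0.3 -0.1] gap 0.0869 t 7.8
[260.27401931 143.68928714] [0.44476809 0.15303724 0.33053517] [4.57953184e-04 8.19169557e-01 5.73550637e-01 8.32964722e-04]
```

View pics/w3.png

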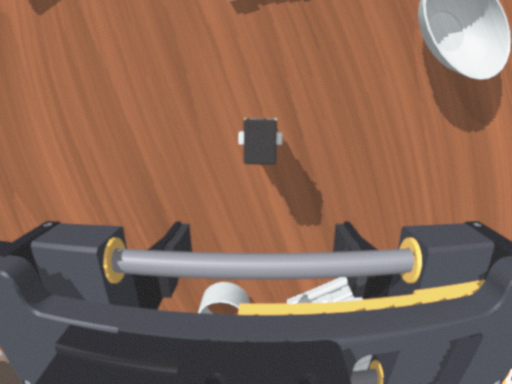

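```bash
python3 -m handwheel '0.2 -0.015 0 0 0;0.4 -0.015 0.1 0 0;0.5 -0.015 0.2 0 0;0.5 -0.015 0.35 0 0;0.5 -0.015 0.5 0 0;0.5 -0.015 0.65 0 0;0.5 -0.015 0.8 0 0;0.5 -0.015 0.9 0 0;0.5 -0.015 0.97 0 0;0.5 -0.015 1 0 0'
python3 - <<'E'
from h import *
a=robot.grab_frame('scene')[:,:,::-1];b=robot.grab_frame('top')[:,:,::-1]
w=robot.grab_frame('wrist')[:,:,::-1]
c=[cv2.resize(a[140:230,290:410],(480,360)),cv2.resize(b[195:285,90:210],(300,225)),cv2.resize(w,(300,225))]
cv2.imwrite('pics/g1.png',np.hstack([c[0],np.vstack([c[1],c[2]])[:360]]))
go([.4603,.2,.224],-20)
E
```

```text
time_s: 9.05
tcp_pos: [0.4607, 0.2006, 0.2304]
ee_rot: [0.0, 0.819, 0.574, 0.001]
force: [0.3, -0.5, 0.2]
finger_gap: 0.0868
shift [-0.0088 -0.0034  0.0696] turn 0.0 cur yaw -19.99 tilt [ 2.6e-03  3.0e-04 -1.0e+00] F [-0.3  0.8  0.5] gap 0.0871 t 9.2
```

View pics/g1.png

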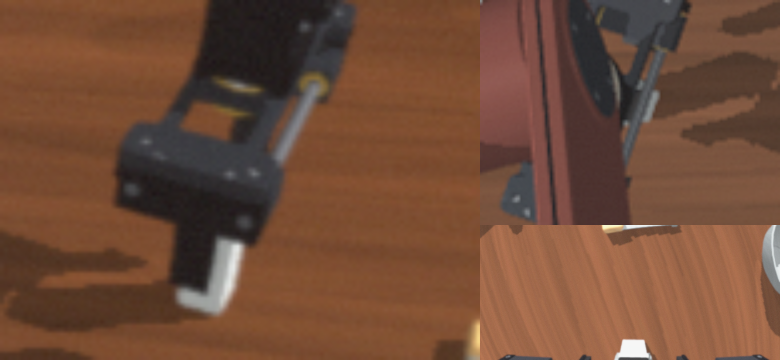

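```bash
python3 -m handwheel '0 0 0.04 0 0;0 0 0.065 0 0;0 0 0.065 0 0.3;0 0 0.065 0 0.6;0 0 0.065 0 1;0 0 0.065 0 1;0 0 0.065 0 1;0 0 0.065 0 1;0 0 0.065 0 1;0 0 0.065 0 1'
python3 - <<'E'
from h import *
s=robot.read_state();w=robot.grab_frame('wrist')[:,:,::-1];cv2.imwrite('pics/w4.png',w)
go([.4603,.2,.224],-20);print(s['tcp_pos'],s['ee_rot'])
E
```

```text
time_s: 10.45
tcp_pos: [0.461, 0.2007, 0.2245]
ee_rot: [0.001, 0.819, 0.574, 0.001]
force: [0.3, -0.1, 0.4]
finger_gap: 0.0261
shift [-0.0091 -0.004   0.0051] turn 0.0 cur yaw -19.99 tilt [ 2.8e-03  4.0e-04 -1.0e+00] F [-0.3 -0.3  1.3] gap 0.0257 t 10.5
[0.4609954  0.20073415 0.22451834] [6.64311344e-04 8.19102919e-01 5.73644701e-01 1.31337094e-03]
```

View pics/w4.png

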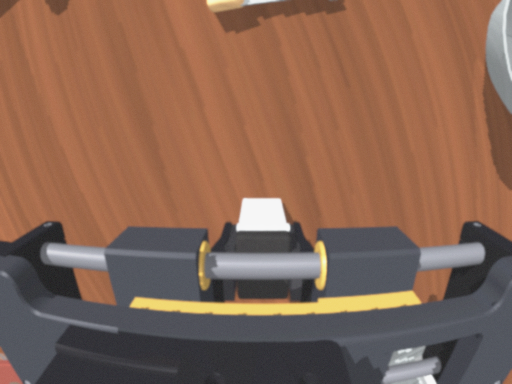

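```bash
python3 - <<'E'
from h import *
w=cv2.imread('pics/w4.png')
cv2.imwrite('pics/w4c.png',cv2.resize(w[185:265,215:310],None,fx=7,fy=7,interpolation=cv2.INTER_CUBIC))
I=[1,0,0,0]
for x,z in [(11.5,.2245),(13,.2205),(18,.1605),(18,.1565),(18,.1385)]:
    print(x,z,[wproj([x/1000+o,0,z],np.zeros(3),I).round(1) for o in (-.002,0,.002)])
E
```

```text
11.5 0.2245 [array([262.8, 201.9]), array([262.8, 199.2]), array([262.8, 196.5])]
13 0.2205 [array([262.9, 201.5]), array([262.9, 198.8]), array([262.9, 196.1])]
18 0.1605 [array([263.1, 226.9]), array([263.1, 223.3]), array([263.1, 219.6])]
18 0.1565 [array([263.2, 230. ]), array([263.2, 226.2]), array([263.2, 222.5])]
18 0.1385 [array([263.3, 245.7]), array([263.3, 241.6]), array([263.3, 237.4])]
```

View pics/w4c.png

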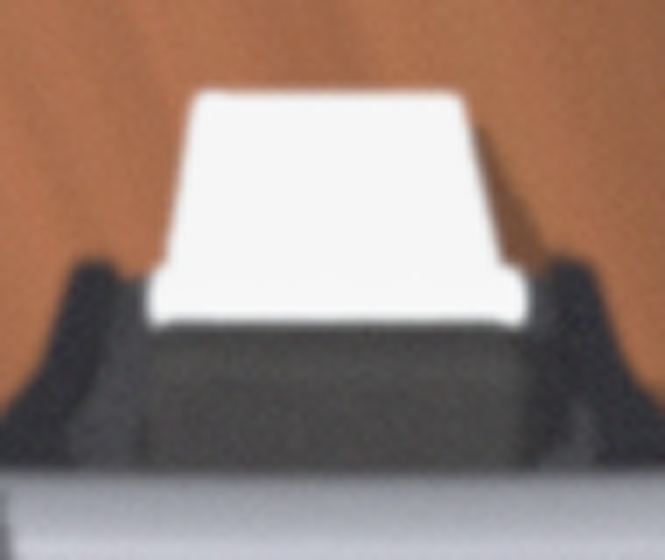

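```bash
python3 -m handwheel '0 0 -0.1 0 1;0 0 -0.25 0 1;0 0 -0.45 -0.02 1;-0.05 0.02 -0.65 -0.04 1;-0.15 0.06 -0.8 -0.06 1;-0.3 0.12 -0.9 -0.08 1;-0.45 0.18 -1 -0.1 1;-0.6 0.24 -1 -0.12 1;-0.75 0.3 -1 -0.139 1;-0.85 0.34 -1 -0.139 1'
python3 -c "
from h import *
go([.4715,-.2121,.375],5.1)"
```

```text
time_s: 11.75
tcp_pos: [0.4636, 0.1086, 0.3254]
ee_rot: [0.001, 0.676, 0.737, 0.002]
force: [0.3, 0.7, -1.4]
finger_gap: 0.0261
shift [-3.2015 -0.1976 -0.4969] turn -0.0007 cur yaw 4.98 tilt [ 4.e-03  5.e-04 -1.e+00] F [ 0.3  0.7 -1.4] gap 0.0261 t 11.75
```

```bash
python3 -m handwheel '-0.05 0 -0.15 0 1;-0.15 0 -0.3 0 1;-0.25 0 -0.4 0 1;-0.4 0 -0.5 0 1;-0.55 0 -0.5 0 1;-0.7 0 -0.5 0 1;-0.85 0 -0.5 0 1;-1 0 -0.5 0 1;-1 0 -0.5 0 1;-1 0 -0.5 0 1'; python3 -m handwheel '-0.15 0 0 0 1;-0.3 -0.03 0 0 1;-0.45 -0.06 0 0 1;-0.6 -0.09 0 0 1;-0.75 -0.12 0 0 1;-0.9 -0.15 0 0 1;-1 -0.18 0 0 1;-1 -0.2 0 0 1;-1 -0.2 0 0 1;-1 -0.2 0 0 1';python3 -m handwheel '-0.15 0 0 0 1;-0.3 0 0 0 1;-0.45 0 0 0 1;-0.6 0 0 0 1;-0.75 0 0 0 1;-0.9 0 0 0 1;-1 0 0 0 1;-1 0 0 0 1;-1 0 0 0 1;-1 0 0 0 1'
python3 -c "
from h import *
go([.4715,-.2121,.375],5.1)"
```

```text
time_s: 13.0
tcp_pos: [0.4721, 0.0089, 0.3753]
ee_rot: [0.001, 0.676, 0.737, 0.002]
force: [0.1, 0.6, -1.5]
finger_gap: 0.0261
time_s: 14.25
tcp_pos: [0.4608, -0.092, 0.3752]
ee_rot: [0.001, 0.676, 0.737, 0.002]
force: [-0.4, -0.1, -2.3]
finger_gap: 0.0257
time_s: 15.5
tcp_pos: [0.4695, -0.1912, 0.3751]
ee_rot: [0.001, 0.675, 0.737, 0.002]
force: [-0.8, 0.0, -2.1]
finger_gap: 0.0261
shift [-0.2103  0.0016  0.0008] turn -0.0004 cur yaw 5.02 tilt [ 0.0037  0.0012 -1.    ] F [-0.8  0.  -2.1] gap 0.0261 t 15.5
```

```bash
python3 -m handwheel '-0.1 0 0 0 1;-0.22 -0.007 0 0 1;-0.22 -0.007 0.1 0 1;-0.22 -0.007 0.2 0 1;-0.22 -0.007 0.3 0 1;-0.22 -0.007 0.38 0 1;-0.22 -0.007 0.38 0 1;-0.22 -0.007 0.38 0 1;-0.22 -0.007 0.38 0 1;-0.22 -0.007 0.38 0 1'
python3 - <<'E'
from h import *
go([.4707,-.2131,.3366],5.1)
s=robot.read_state();print(s['tcp_pos'],s['ee_rot'])
w=robot.grab_frame('wrist')[:,:,::-1];cv2.imwrite('pics/w5.png',w)
a=robot.grab_frame('scene')[:,:,::-1];cv2.imwrite('pics/s5.png',a)
cv2.imwrite('pics/c5.png',np.hstack([cv2.resize(a[120:240,110:230],(400,400),interpolation=cv2.INTER_CUBIC),cv2.resize(w[150:270,200:320],(400,400),interpolation=cv2.INTER_CUBIC)]))
E
```

```text
time_s: 16.75
tcp_pos: [0.471, -0.2132, 0.3375]
ee_rot: [0.001, 0.675, 0.737, 0.002]
force: [-0.3, -0.2, -1.8]
finger_gap: 0.026
shift [ 0.001  -0.0027  0.0088] turn -0.0005 cur yaw 5.02 tilt [ 4.4e-03  8.0e-04 -1.0e+00] F [-0.3 -0.2 -1.8] gap 0.026 t 16.75
[ 0.47097383 -0.21318038  0.33748535] [0.00133436 0.67546597 0.73738777 0.00179125]
```

View pics/c5.png

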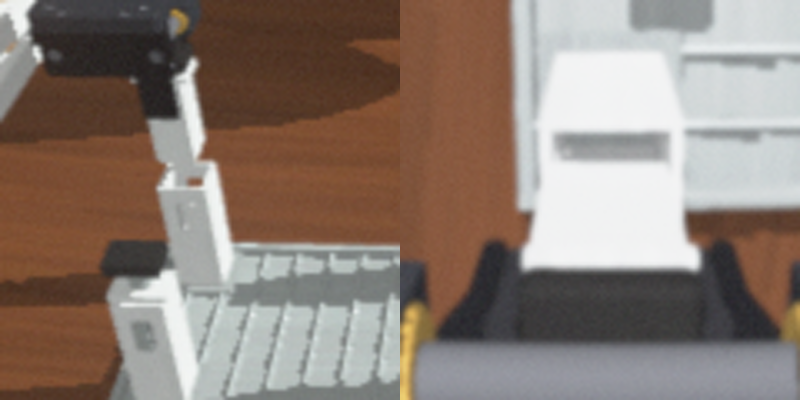

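View pics/w5.png

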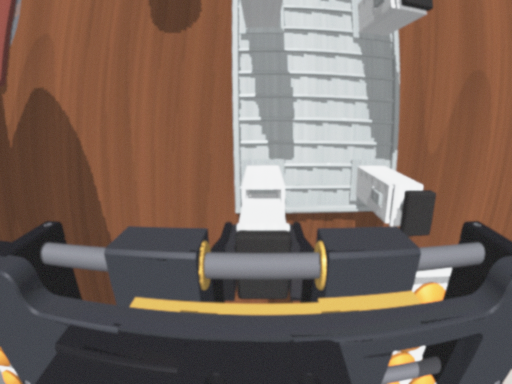

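```bash
python3 - <<'E'
from h import *
w=cv2.imread('pics/w5.png');s=cv2.imread('pics/s5.png')
f=lambda im:cv2.LUT(im,np.clip((np.arange(256)-150)*2.43,0,255).astype(np.uint8))
a=cv2.resize(f(w[155:235,225:300]),(400,427),interpolation=cv2.INTER_CUBIC)
b=cv2.resize(s[130:210,145:190],(240,427),interpolation=cv2.INTER_CUBIC)
cv2.imwrite('pics/c5b.png',np.hstack([a,b]))
st=robot.read_state();I=[1,0,0,0]
zr=st['tcp_pos'][2]-.095
for n,P in dict(inL=(.014,-.014,zr),inR=(.014,.014,zr),outL=(.0165,-.0165,zr),outR=(.0165,.0165,zr),stL=(.0122,-.0115,.2245),stR=(.0122,.0115,.2245)).items():
    u=wproj(P,np.zeros(3),I);print(n,u.round(1),((u-[225,155])*5.333).round(0))
E
```

```text
inL [245.  189.8] [106. 186.]
inR [281.1 189.8] [299. 185.]
outL [241.7 186.7] [ 89. 169.]
outR [284.4 186.7] [317. 169.]
stL [247.1 198.6] [118. 233.]
stR [279.1 198.6] [289. 233.]
```

View pics/c5b.png

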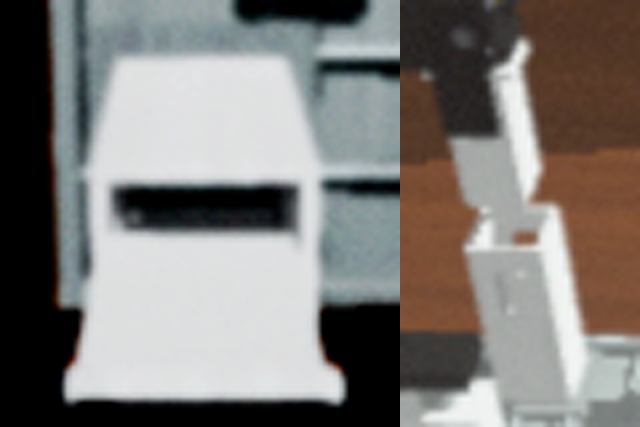

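```bash
python3 -m handwheel '-0.004 0.005 0.03 0 1;-0.004 0.005 0.06 0 1;-0.004 0.005 0.09 0 1;-0.004 0.005 0.12 0 1;-0.004 0.004 0.15 0 1;-0.004 0.004 0.18 0 1;-0.004 0.004 0.2 0 1;-0.004 0.004 0.22 0 1;-0.004 0.004 0.24 0 1;-0.004 0.004 0.24 0 1'
python3 - <<'E'
from h import *
go([.4707,-.2131,.2746],5.1);s=robot.read_state();print(s['tcp_pos'],s['wrist_torque'])
a=robot.grab_frame('scene')[:,:,::-1];w=robot.grab_frame('wrist')[:,:,::-1]
cv2.imwrite('pics/c6.png',np.hstack([cv2.resize(a[120:220,120:220],(390,390),interpolation=cv2.INTER_CUBIC),cv2.resize(w[155:255,210:310],(390,390),interpolation=cv2.INTER_CUBIC)]))
E
```

```text
time_s: 18.1
tcp_pos: [0.4715, -0.2133, 0.3131]
ee_rot: [0.001, 0.675, 0.737, 0.002]
force: [1.0, 0.2, -3.2]
finger_gap: 0.0264
shift [ 0.0027 -0.0099  0.3849] turn -0.0004 cur yaw 5.02 tilt [ 0.0045  0.0013 -1.    ] F [ 1.   0.2 -3.2] gap 0.0264 t 18.1
[ 0.47153953 -0.21333403  0.31309538] [ 0.27323935 -0.5213039   0.02300202]
```

View pics/c6.png

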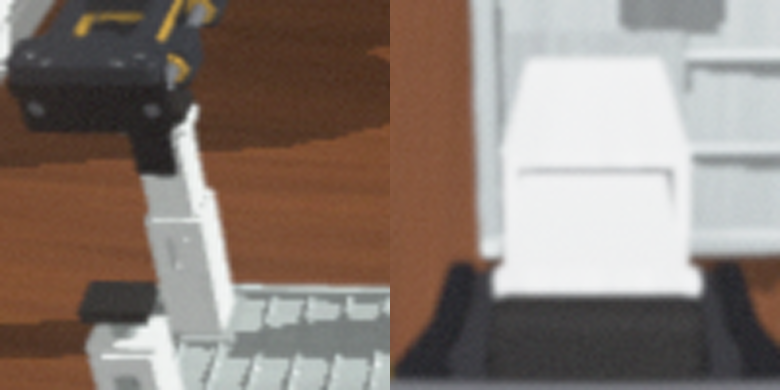

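```bash
python3 -m handwheel '0 0 0.025 0 1;0 0 0.05 0 1;0 0 0.075 0 1;0 0 0.1 0 1;0 0 0.125 0 1;0 0 0.15 0 1;0 0 0.175 0 1;0 0 0.2 0 1;0 0 0.22 0 1;0 0 0.22 0 1'
python3 - <<'E'
from h import *
go([.4707,-.2131,.277],5.1);s=robot.read_state();print(s['tcp_pos'],s['wrist_torque'])
E
```

```text
time_s: 19.45
tcp_pos: [0.4716, -0.2133, 0.2908]
ee_rot: [0.001, 0.675, 0.737, 0.002]
force: [2.0, 2.4, -2.5]
finger_gap: 0.0258
shift [ 0.0026 -0.009   0.1376] turn -0.0004 cur yaw 5.02 tilt [ 0.0042  0.0014 -1.    ] F [ 2.   2.4 -2.5] gap 0.0258 t 19.45
[ 0.47156209 -0.21330211  0.290759  ] [ 0.25314309 -0.45795417  0.01439325]
```

```bash
python3 -m handwheel '0 0 0.015 0 1;0 0 0.03 0 1;0 0 0.045 0 1;0 0 0.06 0 1;0 0 0.075 0 1;0 0 0.085 0 1;0 0 0.095 0 1;0 0 0.1 0 1;0 0 0.1 0 1;0 0 0.1 0 1'
python3 - <<'E'
from h import *
go([.4707,-.2131,.277],5.1);s=robot.read_state();print(s['tcp_pos'],s['wrist_torque'])
a=robot.grab_frame('scene')[:,:,::-1];w=robot.grab_frame('wrist')[:,:,::-1]
cv2.imwrite('pics/c7.png',np.hstack([cv2.resize(a[120:220,120:220],(390,390),interpolation=cv2.INTER_CUBIC),cv2.resize(w[155:255,210:310],(390,390),interpolation=cv2.INTER_CUBIC)]))
E
```

```text
time_s: 20.7
tcp_pos: [0.4716, -0.2133, 0.2807]
ee_rot: [0.001, 0.675, 0.737, 0.002]
force: [1.3, 1.6, -1.8]
finger_gap: 0.0258
shift [ 0.0024 -0.0091  0.0366] turn -0.0004 cur yaw 5.02 tilt [ 0.0042  0.0014 -1.    ] F [ 1.3  1.6 -1.8] gap 0.0258 t 20.7
[ 0.47161114 -0.21326678  0.28066606] [ 0.29756545 -0.3194523   0.08025391]
```

View pics/c7.png

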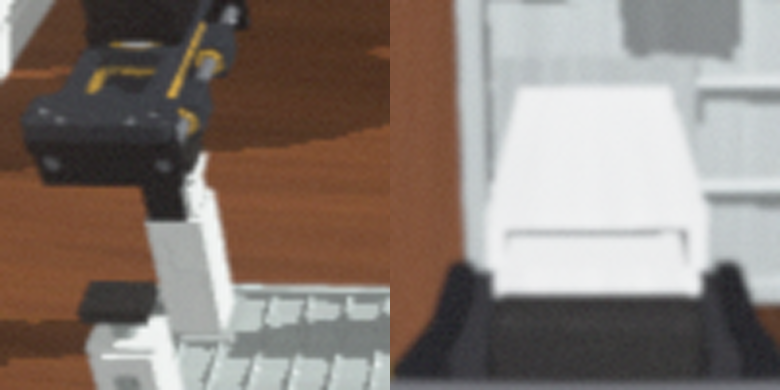

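```bash
python3 -m handwheel '0 0 0.005 0 1;0 0 0.01 0 1;0 0 0.014 0 1;0 0 0.018 0 1;0 0 0.022 0 1;0 0 0.025 0 1;0 0 0.025 0 1;0 0 0.025 0 1;0 0 0.025 0 1;0 0 0.025 0 1'
python3 - <<'E'
from h import *
go([.4707,-.2131,.277],5.1);s=robot.read_state();print(s['tcp_pos'],s['wrist_torque'])
E
```

```text
time_s: 22.05
tcp_pos: [0.4716, -0.2133, 0.2786]
ee_rot: [0.001, 0.675, 0.737, 0.002]
force: [-2.1, 3.1, 5.7]
finger_gap: 0.0263
shift [ 0.0026 -0.0092  0.0155] turn -0.0004 cur yaw 5.02 tilt [ 0.0042  0.0014 -1.    ] F [-2.1  3.1  5.7] gap 0.0263 t 22.05
[ 0.47163126 -0.21328483  0.27855865] [ 0.67719753  0.24302619 -0.0102594 ]
```

```bash
python3 -m handwheel '0 0 -0.002 0 0.9;0 0 -0.002 0 0.5;0 0 -0.002 0 0.3;0 0 -0.002 0 0.2;0 0 -0.002 0 0.2;0 0 -0.002 0 0.2;0 0 -0.1 0 0.2;0 0 -0.25 0 0.2;0 0 -0.4 0 0.2;0 0 -0.55 0 0.2'
python3 - <<'E'
from h import *
go([.4707,-.2131,.277],5.1);s=robot.read_state();print(s['tcp_pos'],s['wrist_torque'])
a=robot.grab_frame('scene')[:,:,::-1];w=robot.grab_frame('wrist')[:,:,::-1]
cv2.imwrite('pics/c8.png',np.hstack([cv2.resize(a[120:220,120:220],(390,390),interpolation=cv2.INTER_CUBIC),cv2.resize(w[155:255,210:310],(390,390),interpolation=cv2.INTER_CUBIC)]))
E
```

```text
time_s: 23.3
tcp_pos: [0.4716, -0.2134, 0.3353]
ee_rot: [0.002, 0.675, 0.737, 0.002]
force: [0.0, 0.5, 0.6]
finger_gap: 0.0693
shift [ 0.0038 -0.0116  0.5829] turn -0.0004 cur yaw 5.03 tilt [ 5.4e-03  6.0e-04 -1.0e+00] F [0.  0.5 0.6] gap 0.0693 t 23.3
[ 0.47157362 -0.21341607  0.33529958] [ 0.03099919 -0.12245011  0.04939822]
```

View pics/c8.png

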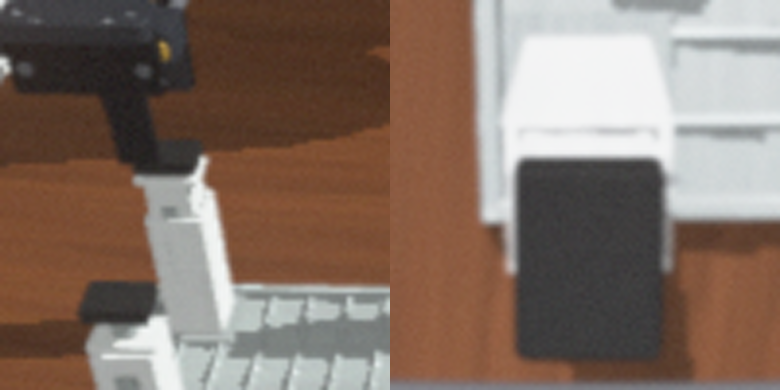

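```bash
python3 -m handwheel '0.007 0 -0.05 0 0.5;0.007 0 -0.05 0 1;0.007 0 -0.05 0 1;0.007 0 -0.05 0 1;0.007 0 -0.05 0 1;0.007 0 -0.02 0 1;0.007 0 0 0 1;0.007 0 0.02 0 1;0.007 0 0.04 0 1;0.007 0 0.05 0 1'
python3 - <<'E'
from h import *
go([.4707,-.2131,.323],5.1);s=robot.read_state();print(s['tcp_pos'],s['wrist_torque'])
a=robot.grab_frame('scene')[:,:,::-1];w=robot.grab_frame('wrist')[:,:,::-1]
cv2.imwrite('pics/c9.png',np.hstack([cv2.resize(a[110:210,120:220],(390,390),interpolation=cv2.INTER_CUBIC),cv2.resize(w[155:255,210:310],(390,390),interpolation=cv2.INTER_CUBIC)]))
E
```

```text
time_s: 24.65
tcp_pos: [0.4721, -0.2131, 0.3312]
ee_rot: [0.003, 0.675, 0.737, 0.002]
force: [0.1, -0.6, 0.1]
finger_gap: 0.0005
shift [ 0.0013 -0.0145  0.0822] turn -0.0004 cur yaw 5.03 tilt [ 0.008 -0.001 -1.   ] F [ 0.1 -0.6  0.1] gap 0.0005 t 24.65
[ 0.47209285 -0.21309383  0.33123063] [-0.02572354 -0.04843111  0.023115  ]
```

View pics/c9.png

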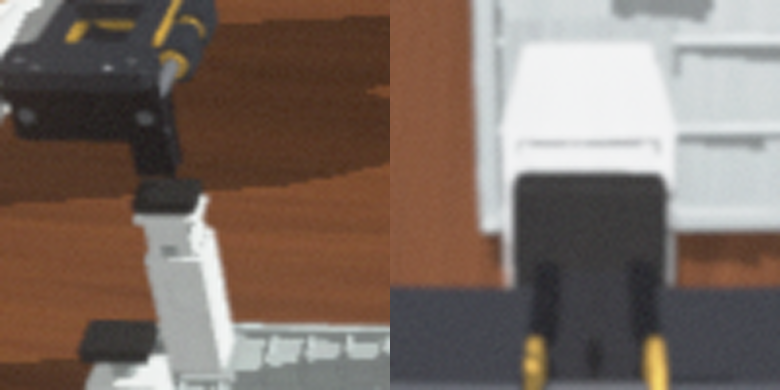

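```bash
python3 -m handwheel '0 -0.01 0.01 0 1;0 -0.01 0.02 0 1;0 -0.01 0.03 0 1;0 -0.01 0.04 0 1;0 -0.01 0.05 0 1;0 -0.01 0.058 0 1;0 -0.01 0.066 0 1;0 -0.01 0.074 0 1;0 -0.01 0.08 0 1;0 -0.01 0.08 0 1'
python3 -c "
from h import *
go([.4707,-.2131,.323],5.1)"
```

```text
time_s: 26.0
tcp_pos: [0.4711, -0.2132, 0.3232]
ee_rot: [0.003, 0.675, 0.737, 0.002]
force: [0.2, -0.8, 1.0]
finger_gap: 0.0003
shift [ 0.0013 -0.0044  0.0023] turn -0.0004 cur yaw 5.02 tilt [ 0.0079 -0.001  -1.    ] F [ 0.2 -0.8  1. ] gap 0.0003 t 26.0
```

```bash
python3 -m handwheel '0 0 0.006 0 1;0 0 0.012 0 1;0 0 0.018 0 1;0 0 0.024 0 1;0 0 0.03 0 1;0 0 0.036 0 1;0 0 0.042 0 1;0 0 0.048 0 1;0 0 0.054 0 1;0 0 0.06 0 1'
python3 -c "
from h import *
go([.4707,-.2131,.301],5.1)"
```

```text
time_s: 27.25
tcp_pos: [0.4712, -0.2132, 0.3172]
ee_rot: [0.003, 0.675, 0.737, 0.002]
force: [-0.8, 0.3, 2.7]
finger_gap: 0.0003
shift [ 0.0015 -0.0061  0.162 ] turn -0.0004 cur yaw 5.03 tilt [ 0.0079 -0.001  -1.    ] F [-0.8  0.3  2.7] gap 0.0003 t 27.25
```

```bash
python3 - <<'E'
from h import *
a=robot.grab_frame('scene')[:,:,::-1]
cv2.imwrite('pics/c10.png',cv2.resize(a[120:200,130:210],(480,480),interpolation=cv2.INTER_CUBIC))
print(robot.read_state()['force'])
E
```

```text
[1.10460472 0.83250204 1.26100776]
```

View pics/c10.png

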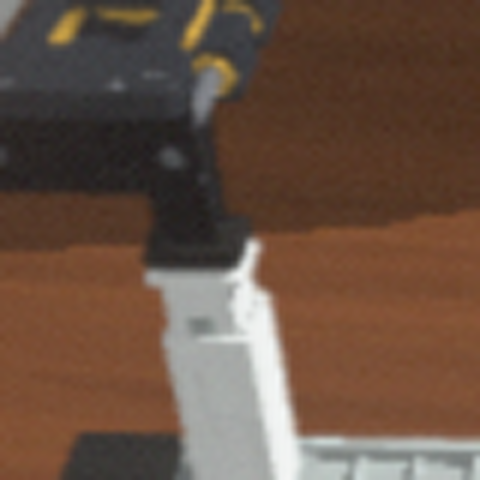

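```bash
python3 -m handwheel '0 0 0.006 0 1;0 0 0.012 0 1;0 0 0.018 0 1;0 0 0.024 0 1;0 0 0.03 0 1;0 0 0.036 0 1;0 0 0.042 0 1;0 0 0.048 0 1;0 0 0.054 0 1;0 0 0.06 0 1'
python3 - <<'E'
from h import *
go([.4707,-.2131,.301],5.1)
a=robot.grab_frame('scene')[:,:,::-1]
cv2.imwrite('pics/c11.png',cv2.resize(a[120:200,130:210],(480,480),interpolation=cv2.INTER_CUBIC))
E
```

```text
time_s: 28.55
tcp_pos: [0.4713, -0.2132, 0.3112]
ee_rot: [0.003, 0.675, 0.737, 0.002]
force: [-0.0, 0.9, 4.1]
finger_gap: 0.0003
shift [ 0.0019 -0.0063  0.1021] turn -0.0004 cur yaw 5.02 tilt [ 0.008 -0.001 -1.   ] F [-0.   0.9  4.1] gap 0.0003 t 28.55
```

View pics/c11.png

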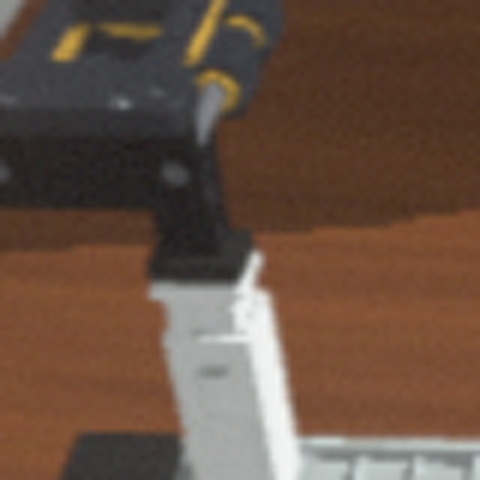

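```bash
python3 -m handwheel '0 0 0.007 0 1;0 0 0.014 0 1;0 0 0.021 0 1;0 0 0.028 0 1;0 0 0.035 0 1;0 0 0.042 0 1;0 0 0.049 0 1;0 0 0.056 0 1;0 0 0.063 0 1;0 0 0.07 0 1'
python3 - <<'E'
from h import *
go([.4707,-.2131,.301],5.1)
a=robot.grab_frame('scene')[:,:,::-1]
cv2.imwrite('pics/c12.png',cv2.resize(a[120:200,130:210],(480,480),interpolation=cv2.INTER_CUBIC))
E
```

```text
time_s: 29.85
tcp_pos: [0.4713, -0.2132, 0.3041]
ee_rot: [0.003, 0.675, 0.737, 0.002]
force: [-0.8, 1.1, 3.8]
finger_gap: 0.0002
shift [ 0.0017 -0.006   0.0307] turn -0.0004 cur yaw 5.02 tilt [ 7.8e-03 -9.0e-04 -1.0e+00] F [-0.8  1.1  3.8] gap 0.0002 t 29.85
```

View pics/c12.png

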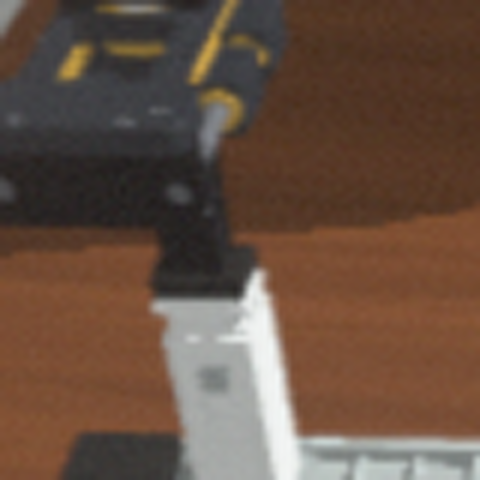

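```bash
python3 -m handwheel '0 0 0.006 0 1;0 0 0.012 0 1;0 0 0.018 0 1;0 0 0.024 0 1;0 0 0.03 0 1;0 0 0.036 0 1;0 0 0.042 0 1;0 0 0.048 0 1;0 0 0.054 0 1;0 0 0.06 0 1'
python3 - <<'E'
from h import *
go([.4707,-.2131,.301],5.1)
a=robot.grab_frame('scene')[:,:,::-1]
cv2.imwrite('pics/c13.png',cv2.resize(a[120:200,130:210],(480,480),interpolation=cv2.INTER_CUBIC))
E
```

```text
time_s: 31.15
tcp_pos: [0.4713, -0.2132, 0.2979]
ee_rot: [0.003, 0.675, 0.737, 0.002]
force: [-0.9, 0.5, 4.3]
finger_gap: 0.0004
shift [ 0.0011 -0.0057 -0.0311] turn -0.0004 cur yaw 5.02 tilt [ 7.6e-03 -8.0e-04 -1.0e+00] F [-0.9  0.5  4.3] gap 0.0004 t 31.15
```

View pics/c13.png

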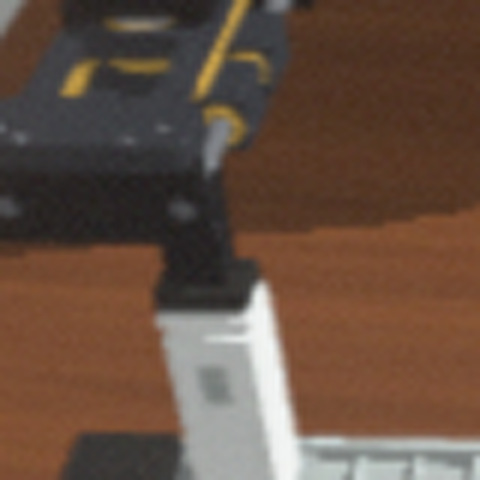

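```bash
python3 -m handwheel '0 0 0.003 0 1;0 0 0.006 0 1;0 0 0.009 0 1;0 0 0.012 0 1;0 0 0.015 0 1;0 0 0.018 0 1;0 0 0.021 0 1;0 0 0.024 0 1;0 0 0.027 0 1;0 0 0.03 0 1'
python3 - <<'E'
from h import *
go([.4707,-.2131,.301],5.1)
a=robot.grab_frame('scene')[:,:,::-1]
cv2.imwrite('pics/c14.png',cv2.resize(a[120:220,120:220],(500,500),interpolation=cv2.INTER_CUBIC))
E
```

```text
time_s: 32.45
tcp_pos: [0.4713, -0.2132, 0.295]
ee_rot: [0.003, 0.675, 0.737, 0.002]
force: [-1.0, 0.2, 2.5]
finger_gap: 0.0004
shift [ 0.0013 -0.0056 -0.0603] turn -0.0004 cur yaw 5.03 tilt [ 7.6e-03 -8.0e-04 -1.0e+00] F [-1.   0.2  2.5] gap 0.0004 t 32.45
```

View pics/c14.png

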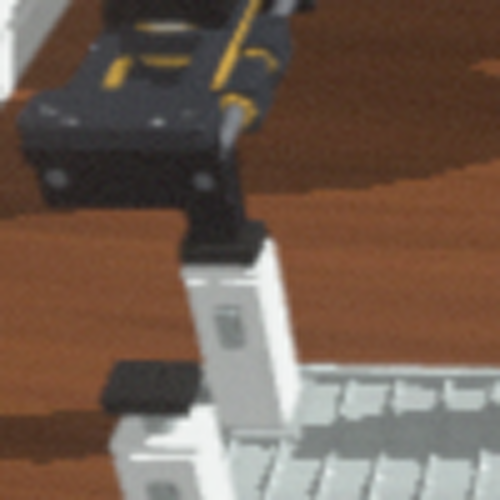

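```bash
python3 -m handwheel '0 0 0.002 0 1;0 0 0.004 0 1;0 0 0.006 0 1;0 0 0.008 0 1;0 0 0.01 0 1;0 0 0.012 0 1;0 0 0.014 0 1;0 0 0.016 0 1;0 0 0.018 0 1;0 0 0.02 0 1'
python3 - <<'E'
from h import *
go([.4707,-.2131,.301],5.1)
E
```

```text
time_s: 33.75
tcp_pos: [0.4715, -0.2132, 0.2948]
ee_rot: [0.003, 0.675, 0.737, 0.002]
force: [-6.1, 4.0, 15.8]
finger_gap: 0.0007
shift [ 0.0019 -0.0076 -0.0621] turn -0.0003 cur yaw 5.04 tilt [ 0.0079 -0.0011 -1.    ] F [-6.1  4.  15.8] gap 0.0007 t 33.75
```

```bash
python3 - <<'E'
from h import *
a=robot.grab_frame('scene')[:,:,::-1];w=robot.grab_frame('wrist')[:,:,::-1]
cv2.imwrite('pics/c15.png',np.hstack([cv2.resize(a[150:230,140:190],(400,640),interpolation=cv2.INTER_CUBIC)[:590],cv2.resize(w[170:270,230:300],(400,571),interpolation=cv2.INTER_CUBIC)[:590].copy() if 0 else cv2.resize(w[170:270,225:300],(400,590),interpolation=cv2.INTER_CUBIC)]))
print(robot.read_state()['force'])
E
```

```text
[-5.37975577  3.63959868 14.4465894 ]
```

View pics/c15.png

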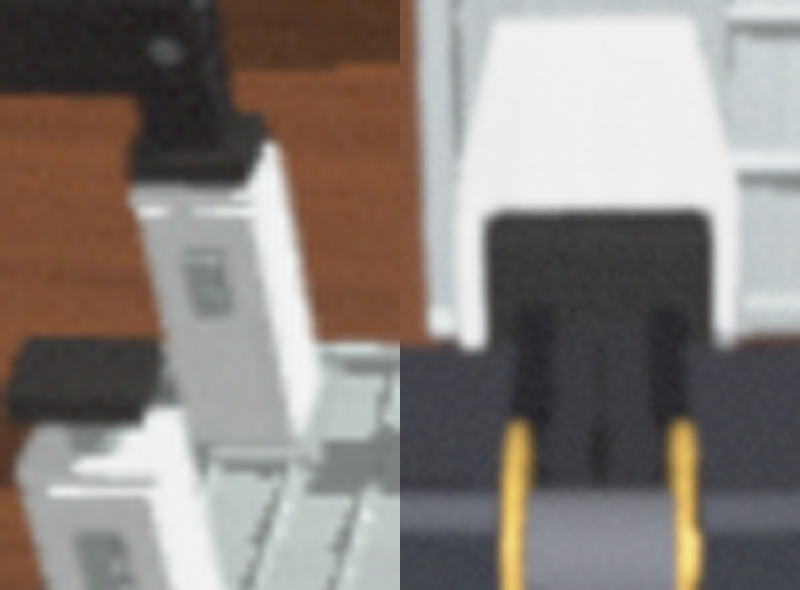

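```bash
python3 -m handwheel '0 0 0.004 0 1;0 0 0.008 0 1;0 0 0.012 0 1;0 0 0.015 0 1;0 0 0.018 0 1;0 0 0.02 0 1;0 0 0.022 0 1;0 0 0.024 0 1;0 0 0.024 0 1;0 0 0.024 0 1'
python3 - <<'E'
from h import *
go([.4707,-.2131,.301],5.1)
E
```

```text
time_s: 35.1
tcp_pos: [0.4719, -0.2134, 0.2948]
ee_rot: [0.004, 0.675, 0.738, 0.002]
force: [-6.6, 5.0, 18.4]
finger_gap: 0.0001
shift [ 0.0038 -0.0114 -0.0623] turn -0.0003 cur yaw 5.05 tilt [ 0.0088 -0.0018 -1.    ] F [-6.6  5.  18.4] gap 0.0001 t 35.1
```

Hard stop: z hasn't moved at 18 N. I'll lift off and check the result.

```bash
python3 -m handwheel '0 0 -0.02 0 1;0 0 -0.1 0 1;0 0 -0.25 0 1;0 0 -0.4 0 1;0 0 -0.55 0 1;0 0 -0.7 0 1;0 0 -0.85 0 1;0 0 -1 0 1;0 0 -1 0 1;0 0 -1 0 1';python3 -m handwheel '-0.1 0 0 0 1;-0.2 0 0 0 1;-0.3 0 0 0 1;-0.4 0 0 0 1;-0.5 0 0 0 1;-0.6 0 0 0 1;-0.7 0 0 0 1;-0.8 0 0 0 1;-0.9 0 0 0 1;-1 0 0 0 1'
python3 - <<'E'
from h import *
s=robot.read_state();print(s['force'],s['tcp_pos'])
np.save('w16.npy',np.r_[s['tcp_pos'],s['ee_rot']])
w=robot.grab_frame('wrist')[:,:,::-1];a=robot.grab_frame('scene')[:,:,::-1];t=robot.grab_frame('top')[:,:,::-1]
for n,i in zip('wat',(w,a,t)):cv2.imwrite(f'pics/f_{n}.png',i)
cv2.imwrite('pics/f_c.png',np.hstack([cv2.resize(a[150:220,140:190],(400,560),interpolation=cv2.INTER_CUBIC),cv2.resize(w,(380,285)).repeat(1,0) if 0 else cv2.copyMakeBorder(cv2.resize(t,(380,285)),0,275,0,0,0)]))
E
```

```text
time_s: 36.35
tcp_pos: [0.4709, -0.2131, 0.3943]
ee_rot: [0.004, 0.675, 0.738, 0.002]
force: [-0.7, -0.5, -1.3]
finger_gap: 0.0001
time_s: 37.6
tcp_pos: [0.4798, -0.3134, 0.3946]
ee_rot: [0.004, 0.675, 0.738, 0.002]
force: [0.3, 0.3, 0.2]
finger_gap: 0.0006
[0.26182602 0.25317505 0.19055754] [ 0.47975926 -0.31339737  0.39455741]
```

View pics/f_c.png

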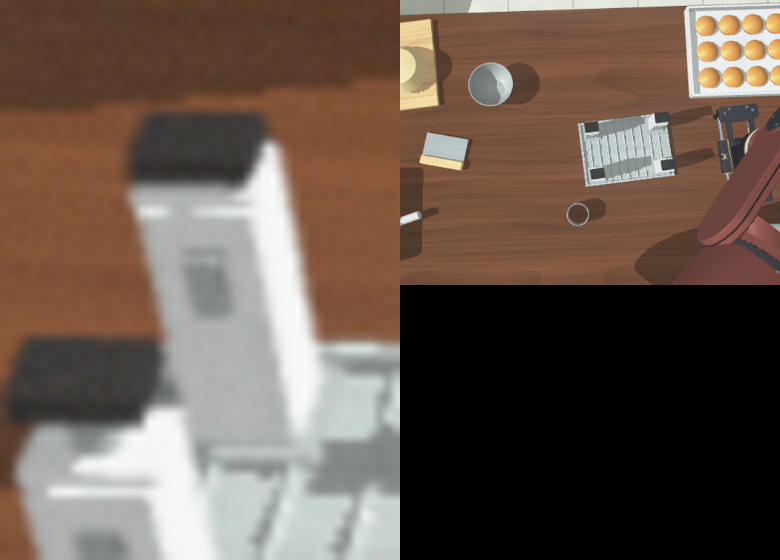

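View pics/f_w.png

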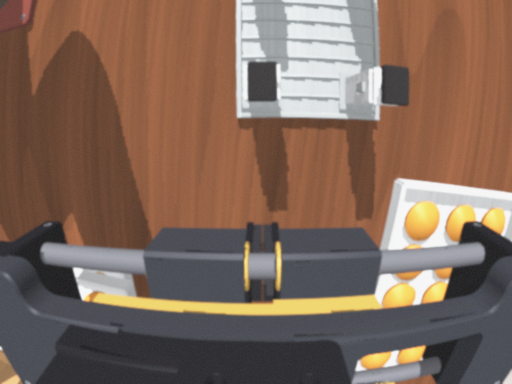

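View pics/f_a.png

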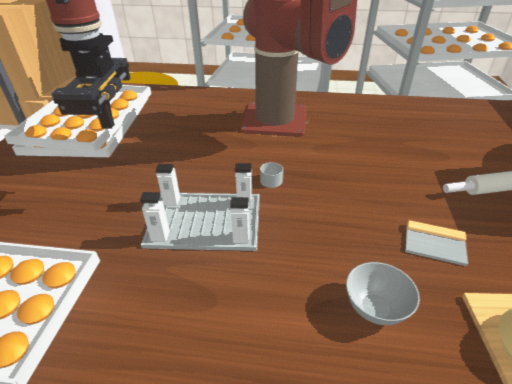

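```bash
python3 -m handwheel '0 -0.12 0 0 1;0 -0.24 0.1 0 1;0 -0.36 0.2 0 1;0 -0.48 0.3 0 1;0 -0.6 0.4 0 1;0 -0.72 0.5 0 1;0 -0.84 0.6 0 1;0 -0.95 0.7 0 1;0 -1 0.7 0 1;0 -1 0.7 0 1'
python3 - <<'E'
from h import *
s=robot.read_state()
w=robot.grab_frame('wrist')[:,:,::-1];cv2.imwrite('pics/x_w.png',w)
u=wproj([.4555,-.2145,.07],s['tcp_pos'],s['ee_rot']);print(u)
x,y=np.clip(u.astype(int)-[60,45],0,[392,294])
cv2.imwrite('pics/x_c.png',cv2.resize(w[y:y+90,x:x+120],(720,540),interpolation=cv2.INTER_CUBIC))
E
```

```text
time_s: 39.0
tcp_pos: [0.3805, -0.3223, 0.324]
ee_rot: [0.004, 0.676, 0.737, 0.002]
force: [0.8, 0.8, -0.1]
finger_gap: 0.0005
[364.68801478  81.2114336 ]
```

View pics/x_c.png

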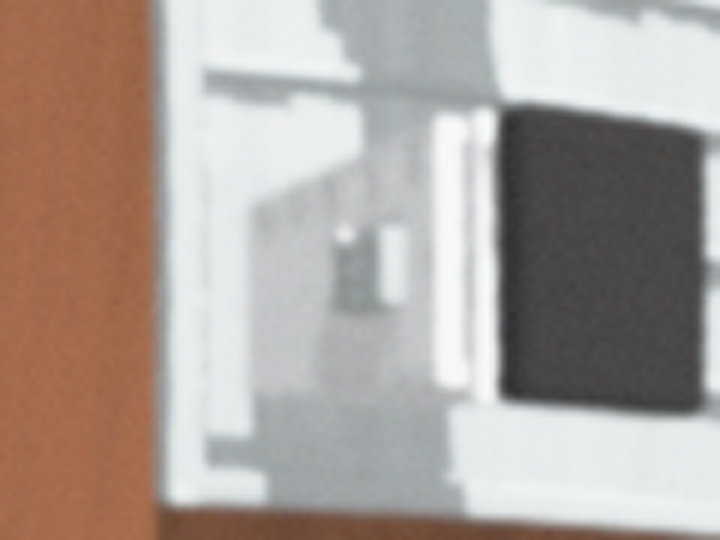

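The -x button's lit top end (390,265) and body (355,275) show proud through the hole. The scene view shows the +x button out, like the one on the neighbouring leg. I'm handing it in.

```bash
python3 -c "
from plant import robot
print(robot.read_state()['force']);print(robot.sign_off())"
```

```text
[ 0.45346034 -0.29977854 -0.50283012]
the job is handed in; nothing more can be done
None
```

I fitted the loose foot into the open leg and handed the job in at about 39 s of the 54 s allowed. By my last checks it is fully home with both buttons out.

- **Pinch and feed:** I pinched both buttons flush, with the jaw opening at 26 mm. I then fed the foot into the leg until the finger ends met the rim, at about 7 N.
- **Press home:** I let go and pressed the foot on from above with the closed fingers. It slid at about 4 N over about 22 mm, as expected, then stopped hard. I held 18 N down (about 20 N in all, under the 30 N limit), and it did not move further.
- **Last checks:** The wrist picture shows the -x button standing out through its hole. The scene picture shows the +x button in its hole, looking like the finished legs, but no close-up was taken of that side. The ledge appears to sit on the rim. The bowl, ring cutter and dough scraper look unmoved, and the arm is clear of everything.
- **One disagreement:** My camera estimate put the pad top about 22 mm above the ledge. The contact heights gave about 16 mm, which is within the stated range; I put the difference down to noise in the camera measurement.

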